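# Take the float-ball carrier out of a floor drain

## Robot

A 7-joint arm with a two-finger parallel gripper is mounted at the origin on the work surface. World frame = base frame: x ahead of the robot, y to its left, z up, the work surface at z = 0. Lengths are in mm, angles in degrees, forces in N, time in s.
With the tool pointing down it reaches from about 350 to 900 mm from the base axis. Payload 7.2 kg.
Tool frame: the origin (TCP) lies midway between the tips of the shut fingers; the grasp point (between the pads) lies 19 mm behind it; x points along the fingers, y is the direction in which the jaws open and shut, and the axes are right-handed (so a half turn about x gives the same grasp; the last joint's range is limited). The gripper opens to 88 mm and grips with 3 to 60 N. Pads are 20 mm wide; open, the fingers measure 115 mm over their backs; the gripper's body (75 mm by 178 mm) begins 61 mm behind the grasp point.
Start: joints at [60.035, 23.554, -0.728, 91.456, 0.321, 64.991, -4.71], TCP at [274.541, -561.477, 222.653] pointing down, gripper open.
Joint ranges: [-169.25, 169.25], [-16.82, 113.86], [-84.01, 82.57], [7.8, 145.47], [-59.2, 239.2], [7.22, 106.19], [-163.78, 163.78]. Speed limits (degrees/s): [136.94, 136.94, 172.46, 172.46, 180, 180, 180].

## Interface

Orientations are given as [roll, pitch, yaw] about the fixed x, y, z axes, in that order (R = Rz(yaw) Ry(pitch) Rx(roll)).
In Python, from cell import ctrl, grab_frame gives the robot as it stands.
- The arm moves only by the shell command python3 -m creep 'ROWS' [FORCE]. ROWS is JSON, a list of rows, each a list of 3 entries, a list of its own where there are three numbers: the gripper's target within -1 to 1 (fully open at 1, half-way at 0, shut at -1), then the shift along the tool's x, y, z in mm, then the turn, a rotation vector about the tool's x, y, z in degrees. In form: [[gripper, [x, y, z], [rx, ry, rz]], ...]. A call has 1 to 8 rows; each row shifts and turns the commanded pose from where the row before left it, along the tool's axes as they then stand; what a row does not reach is not made up. A row lasts 1/10 s, in which the tool goes at most 50 mm and 8.59 degrees, less where a joint would pass 70% of its speed; a pose out of reach is approached as far as the arm can. A call with a gripper value outside its range is refused whole. The fingers move at their own pace and stop on an object; FORCE is the grip in N (left out, the last holds). Time passes only in rows, so rows that do not move let the fingers close. It gives the time, the measured TCP pose, the force and the opening at its end, in the units of the state.
- ctrl.sense(): the state, without advancing time (a new reading comes with each control period).
- grab_frame(name): name is "scene" or "top" or "wrist"; returns a dict with "pixels" (480x640x3 uint8, blue, green, red), "mtx" (3x3 intrinsics, pixels), "distortion" ([k1, k2, p1, p2, k3] as OpenCV has them; the pictures are not rectified), "rvec" (rotation vector, rad) and "tvec" (3), from world to camera coordinates, as OpenCV has them. Camera axes: x right, y down, z forward; pixel columns grow to the right and rows downward; lengths in mm; the calibration is good to about 2 mm. A picture is of the moment at which its call begins. There is no depth.
- ctrl.close_job(): hands the job in, once; it reports no verdict.
The state is a dict: "time_s": time; "qpos": joint angles; "dq": joint speeds; "joint_torque": joint torques, N m; "ee_pos": TCP position; "eef_rot": TCP orientation; "contact_force": force on the tool from outside, world axes, zero at the start; "torque": the same for the moment, N m; "opening": finger opening in mm.
Only numpy, scipy, OpenCV 4.12 (cv2) and the standard library are available. Lean on these libraries where they do the work, as an engineer would, in place of code of your own. Each camera call takes 0.05 s, during which the arm holds its last target.

## Task

First undo the three wing bolts on the floor drain, each anticlockwise until it stops, so that their tongues leave the slots; then take the ball carrier by the grip of its bail, turn it a quarter turn anticlockwise in its seat and lift it straight up out of the drain. Keep the carrier level all the while, with the loose ball in the middle of its dish, and finish still holding it up by the bail, level and at rest, about 8 cm or more higher than it sat, for the seat to be looked at. Leave the other things on the bench where they are.

Things in the scene. Friction and masses are not known exactly. Their poses are not given: they have to be found in the camera images.
- drain: cast-iron floor-drain body fixed on the bench, 236 mm across its flange; origin at its underside on its vertical axis, z up. Inside, the ball carrier sits on a ledge 48 mm up, under a steel ring (top 61 mm up, opening 134 mm across) with three 30-degree slots at 90, 210 and 330 degrees anticlockwise from the drain's x; outside each slot a wing bolt (0, 1, 2 in that order) whose steel tongue closes it
- knob0_grip (a point): grip point of wing bolt 0, on its vertical axis: in its upright flat wing, 42 mm long, 12 mm thick, 30 mm tall (top 12 mm above this point, underside 18 mm below). Its x axis runs along the wing and the tongue (towards the drain's axis at joint value 0) and turns with the bolt; 98 mm from the drain's axis, 90 mm above the bench
- knob1_grip (a point): grip point of wing bolt 1, on its vertical axis: in its upright flat wing, 42 mm long, 12 mm thick, 30 mm tall (top 12 mm above this point, underside 18 mm below). Its x axis runs along the wing and the tongue (towards the drain's axis at joint value 0) and turns with the bolt; 98 mm from the drain's axis, 90 mm above the bench
- knob2_grip (a point): grip point of wing bolt 2, on its vertical axis: in its upright flat wing, 42 mm long, 12 mm thick, 30 mm tall (top 12 mm above this point, underside 18 mm below). Its x axis runs along the wing and the tongue (towards the drain's axis at joint value 0) and turns with the bolt; 98 mm from the drain's axis, 90 mm above the bench
- knob0 (a joint): captive brass wing bolt 0 on the drain: joint value 0 with its tongue pointing inwards over the slot (locked), 1.45 at its end stop (free); grows anticlockwise seen from above; it starts between 0 and 0.2, turns stiffly (about 0.1 N m) and stays where it is left
- knob1 (a joint): captive brass wing bolt 1 on the drain: joint value 0 with its tongue pointing inwards over the slot (locked), 1.45 at its end stop (free); grows anticlockwise seen from above; it starts between 0 and 0.2, turns stiffly (about 0.1 N m) and stays where it is left
- knob2 (a joint): captive brass wing bolt 2 on the drain: joint value 0 with its tongue pointing inwards over the slot (locked), 1.45 at its end stop (free); grows anticlockwise seen from above; it starts between 0 and 0.2, turns stiffly (about 0.1 N m) and stays where it is left
- bail_grip (a point): middle of the black grip on the bail (rigid hoop handle) of the loose ball carrier, the place to hold it: the grip is 60 mm long, 14 mm thick, 16 mm tall and lies along this point's x axis; 74 mm above the underside of the carrier's rim, 122 mm above the bench when seated
- carrier: loose aluminium dished plate with bail, 124 mm across, 0.24-0.48 kg; origin on its axis under the rim, 48 mm above the bench when seated; x along the bail. Its lugs (75 mm from the axis) are held under the drain's lip. Locked, its x is within 0.1 rad of the drain's x; turned 90 degrees anticlockwise (8 either way; a stop at 98) the lugs stand in the slots and it lifts out; play 4 mm sideways, 3 mm up
- dish_centre (a point): lowest point of the dish's upper face, on the carrier's axis, 77.7 mm below the grip point; the dish rises outwards from it by 8 degrees all round
- ball_center (a point): centre of the loose black ball, 40 mm in diameter, 45 g, that rests in the middle of the dish, its top 38 mm below the centre of the bail's grip; it rolls off-centre if the dish tips by more than about 8 degrees
- grate: steel drain grate, disc 148 mm across, 6 mm thick, loose, lying to the left of the drain; a bystander
- gasket: black rubber sealing ring, 124 mm across, 8 mm thick, loose, lying to the right of the drain; a bystander
- scraper: scraper 230 mm long, loose, lying on the bench between robot and drain, left; a bystander
- spanner: steel spanner 180 mm long, loose, lying on the bench between robot and drain, right; a bystander
- tube: short brass tube with a collar, 75 mm long, loose, lying behind the drain, right; a bystander
Things that resemble listed ones, but are neither listed nor needed, are in the scene too. Of the things shaped like the part that bears ball_center, the black one is meant.

How it is judged:
By the outcome, as a careful person would: the job done as asked, in the order asked, and still so for the second after the job is handed in, while the arm keeps its last pose, push and grip.
It also fails if it takes over 72 s, if anything falls off the work surface, if the arm or the gripper's body presses on something with over 40 N, if the wrist force passes 120 N, or if a joint passes its speed limit or range.

## Working session

There is one attempt and no reset: what is moved stays moved. The work goes in short steps, Python scripts to look and compute and a shell command to move; the robot and the scene stay as the last step left them, time stands still between calls to the robot, and variables do not carry over. Pictures are saved under pics/ and viewed, and the job is handed in when it is done.

```bash
ls; mkdir -p pics; cat > h.py <<'E'
import numpy as np, cv2
from cell import ctrl, grab_frame
def snap(n,f):
    g=grab_frame(n); cv2.imwrite(f'pics/{f}.png',g['pixels'])
    import pickle; pickle.dump(g,open(f'pics/{f}.pkl','wb')); return g
def ray(g,u,v):
    p=cv2.undistortPoints(np.array([[[u,v]]],float),np.array(g['mtx'],float),np.array(g['distortion'],float))[0,0]
    R=cv2.Rodrigues(np.array(g['rvec'],float))[0]; t=np.array(g['tvec'],float).reshape(3)
    return -R.T@t, R.T@np.array([p[0],p[1],1.])
def onz(g,u,v,z):
    c,d=ray(g,u,v); return c+d*(z-c[2])/d[2]
def proj(g,P):
    return cv2.projectPoints(np.array(P,float).reshape(-1,1,3),np.array(g['rvec'],float),np.array(g['tvec'],float),np.array(g['mtx'],float),np.array(g['distortion'],float))[0][:,0]
E
python3 - <<'E'
from h import *
for n in("scene","top","wrist"):
    g=snap(n,n+'0'); print(n,ray(g,320,240))
print(ctrl.sense())
E
```

```text
pics
scene (array([1241.93843342,  229.84036867,  687.63952691]), array([-0.73420025, -0.21549617, -0.64394777]))
top (array([ 318.71427011,   -9.13454036, 1123.88055208]), array([ 0.21333166,  0.00784245, -0.97696492]))
wrist (array([ 339.94845658, -528.90736598,  384.66580668]), array([-0.23095408, -0.11965349, -0.96559955]))
{'time_s': 0.15, 'qpos': array([60.03286804, 23.589686  , -0.72768175, 91.49127462,  0.320121  ,
       64.99027213, -4.71174634]), 'dq': array([ 0.06340684, -0.07963469, -0.09065127, -0.17447201, -0.04131589,
       -0.09225961, -0.05562147]), 'joint_torque': array([ 1.97392728e-03, -5.88332677e+01,  6.42708242e-01, -2.91291350e+01,
       -5.36839105e-02,  1.57621759e-02,  9.08025390e-05]), 'ee_pos': array([ 274.36900813, -561.13915242,  222.01274989]), 'eef_rot': array([-86.33052593,  89.9307968 , 119.72742871]), 'contact_force': array([-0.26870886,  0.14791986,  0.64504362]), 'torque': array([0.0286069 , 0.00123297, 0.02359589]), 'opening': 87.8879382003276}
```

View pics/scene0.png

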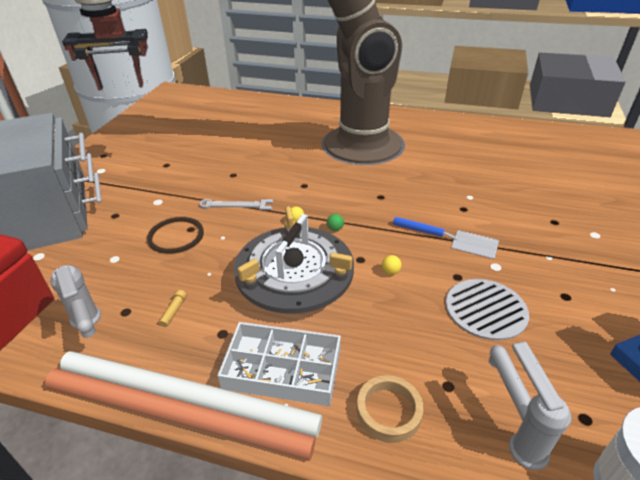

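View pics/top0.png

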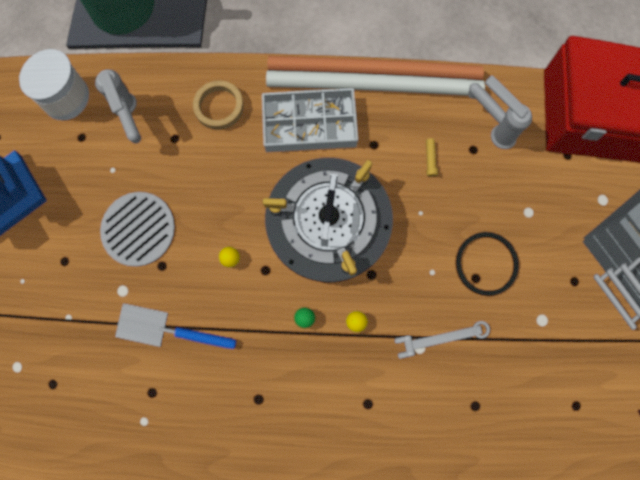

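View pics/wrist0.png

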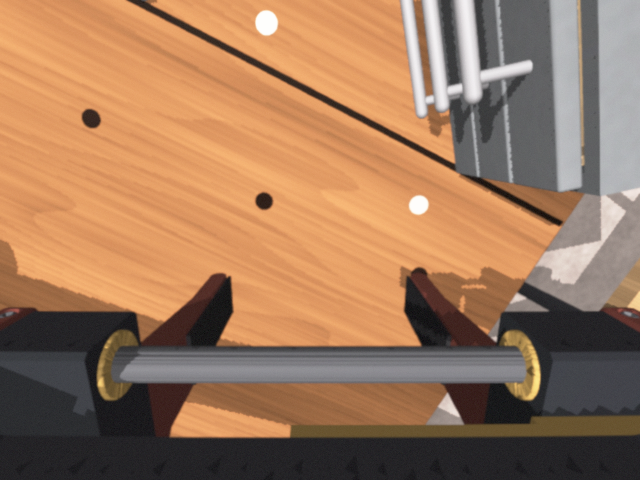

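```bash
python3 - <<'E'
import cv2
a=cv2.imread('pics/top0.png')[145:295,250:410]; cv2.imwrite('pics/top0c.png',cv2.resize(a,(640,600),interpolation=cv2.INTER_CUBIC))
a=cv2.imread('pics/scene0.png')[195:315,225:365]; cv2.imwrite('pics/scene0c.png',cv2.resize(a,(700,600),interpolation=cv2.INTER_CUBIC))
E
```

```text
(no output)
```

View pics/top0c.png

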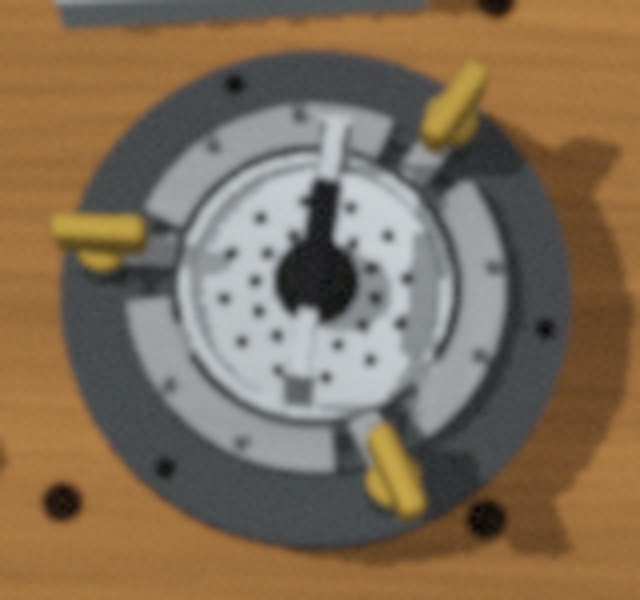

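View pics/scene0c.png

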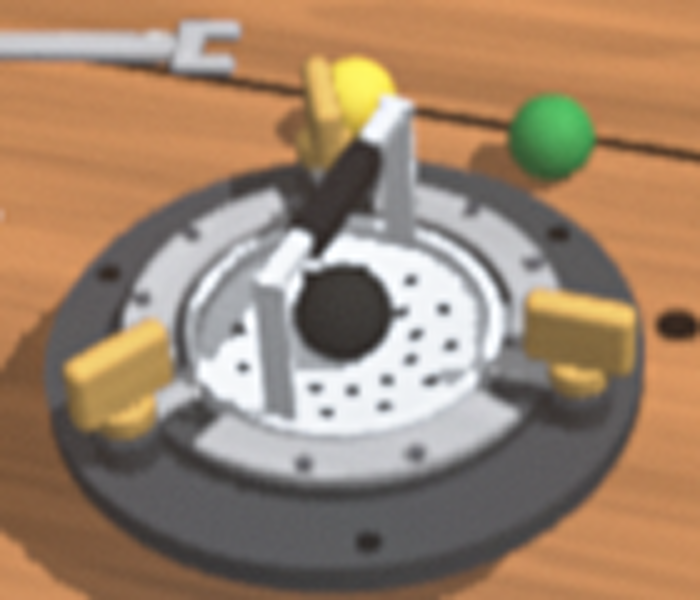

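```bash
cat > m.py <<'E'
from h import *
import pickle
def tri(gs,ps):
    A=np.zeros((3,3));b=np.zeros(3)
    for g,p in zip(gs,ps):
        c,d=ray(g,*p); d/=np.linalg.norm(d); M=np.eye(3)-np.outer(d,d); A+=M;b+=M@c
    X=np.linalg.solve(A,b); return X,[np.linalg.norm(proj(g,X)[0]-p).round(2) for g,p in zip(gs,ps)]
def comps(im,lo,hi,roi,amin=20):
    hsv=cv2.cvtColor(im,cv2.COLOR_BGR2HSV); m=cv2.inRange(hsv,lo,hi); k=np.zeros_like(m); u0,v0,u1,v1=roi; k[v0:v1,u0:u1]=m[v0:v1,u0:u1]
    n,l,s,c=cv2.connectedComponentsWithStats(k); return k,[(c[i],s[i]) for i in range(1,n) if s[i,4]>amin],l
E
python3 - <<'E'
from m import *
G={n:pickle.load(open(f'pics/{n}0.pkl','rb')) for n in('top','scene')}
t,s=G['top'],G['scene']
T=lambda u,v:(250+u/4-.5+.125,145+v/4-.375)
S=lambda u,v:(225+u/5-.4,195+v/5-.4)
# wing top-face centres & grip ends
for n,a,b in [('k0',(97,222),(580,303)),('k1',(393,455),(318,68)),('k2',(462,92),(116,345)),('ball',(316,282),(343,312)),('grip',(325,213),(335,195)),]:
    X,e=tri([t,s],[T(*a),S(*b)]); print(n,X.round(1),e, onz(t,*T(*a),102).round(1))
# flange centre by dark outline in top
print('flange edges', [onz(t,*T(*p),20).round(1) for p in [(60,285),(573,285),(316,50),(316,548)]])
E
```

```text
k0 [609.5  82.9 105. ] [np.float64(0.03), np.float64(0.03)] [610.4  83.2 102. ]
k1 [509.3 -50.6 115.2] [np.float64(0.55), np.float64(0.46)] [511.5 -50.2 102. ]
k2 [675.5 -74.2 105.5] [np.float64(0.96), np.float64(0.96)] [677.3 -76.1 102. ]
ball [596.4 -14.4  66.2] [np.float64(0.05), np.float64(0.04)] [587.  -14.2 102. ]
grip [607.9 -13.7 134.6] [np.float64(1.85), np.float64(1.72)] [618.5 -17.  102. ]
flange edges [array([602.1, 106.3,  20. ]), array([ 612.2, -136.2,   20. ]), array([724.6, -10.3,  20. ]), array([481.8, -19.4,  20. ])]
```

```bash
python3 - <<'E'
from m import *
from scipy.spatial.transform import Rotation as Ro
s=ctrl.sense(); R=Ro.from_euler('xyz',s['eef_rot'],degrees=True).as_matrix(); print(R.round(3))
g=pickle.load(open('pics/wrist0.pkl','rb')); c,d=ray(g,320,240)
print('cam in tool',R.T@(c-s['ee_pos']),R.T@d, (R.T@cv2.Rodrigues(g['rvec'])[0].T).round(3))
print(R.T@(np.array([600,-15,350])-s['ee_pos']))
t=pickle.load(open('pics/top0.pkl','rb'));s=pickle.load(open('pics/scene0.pkl','rb'))
E
```

```text
[[-0.001  0.439 -0.898]
 [ 0.001 -0.898 -0.439]
 [-1.    -0.001  0.   ]]
cam in tool [-162.65840872   -0.34374416  -73.05951625] [0.96561167 0.0072011  0.25996438] [[-0.002 -0.263  0.965]
 [ 1.     0.     0.002]
 [-0.001  0.965  0.263]]
[-127.60935926 -347.73504528 -532.42881457]
```

```bash
python3 -m creep '[[1,[-10,-24,-38],[0,0,0]],[1,[-10,-24,-38],[0,0,0]],[1,[-10,-24,-38],[0,0,0]],[1,[-10,-24,-38],[0,0,0]],[1,[-10,-24,-38],[0,0,0]],[1,[-10,-24,-38],[0,0,0]],[1,[-5,-24,-38],[0,0,0]],[1,[0,-24,-38],[0,0,0]]]' 20
```

```text
time_s: 0.95
ee_pos: [464.2, -253.9, 288.5]
eef_rot: [121.7, 89.9, -32.3]
contact_force: [0.5, -0.8, 0.7]
opening: 87.7
```

```bash
python3 -m creep '[[1,[0,-26,-38],[0,0,0]],[1,[0,-26,-38],[0,0,0]],[1,[0,-26,-38],[0,0,0]],[1,[0,-26,-38],[0,0,0]],[1,[0,-26,-38],[0,0,0]],[1,[0,-26,-38],[0,0,0]],[1,[0,0,0],[-8.5,0,0]],[1,[0,0,0],[-8.5,0,0]]]'; python3 -m creep '[[1,[0,0,0],[-8.5,0,0]],[1,[0,0,0],[-8.5,0,0]],[1,[0,0,0],[-8.5,0,0]],[1,[0,0,0],[-8.5,0,0]],[1,[0,0,0],[-7,0,0]],[1,[0,0,0],[0,0,0]],[1,[0,0,0],[0,0,0]]]'
```

```text
time_s: 1.75
ee_pos: [599.8, -12.7, 286.9]
eef_rot: [-71.2, 89.9, 152.4]
contact_force: [0.0, -1.6, -0.5]
opening: 87.9
time_s: 2.45
ee_pos: [599.5, -15.3, 287.4]
eef_rot: [-90.5, 90.0, 173.4]
contact_force: [-0.3, -0.8, 0.2]
opening: 87.4
```

```bash
python3 - <<'E'
from m import *
from scipy.spatial.transform import Rotation as Ro
g=snap('wrist','w1');t=snap('top','t1')
s=ctrl.sense(); R=Ro.from_euler('xyz',s['eef_rot'],degrees=True).as_matrix(); print(s['time_s'],s['ee_pos'],R.round(3),s['qpos'].round(1),g['mtx'])
E
```

```text
2.55 [599.54847723 -15.20938028 287.54462975] [[-0.     0.994 -0.106]
 [-0.    -0.106 -0.994]
 [-1.    -0.     0.   ]] [ 18.7  21.2 -29.7  88.5  10.8  73.1 -18.5] [[345.37516088   0.         318.18953048]
 [  0.         345.37516088 241.18426229]
 [  0.           0.           1.        ]]
```

View pics/w1.png

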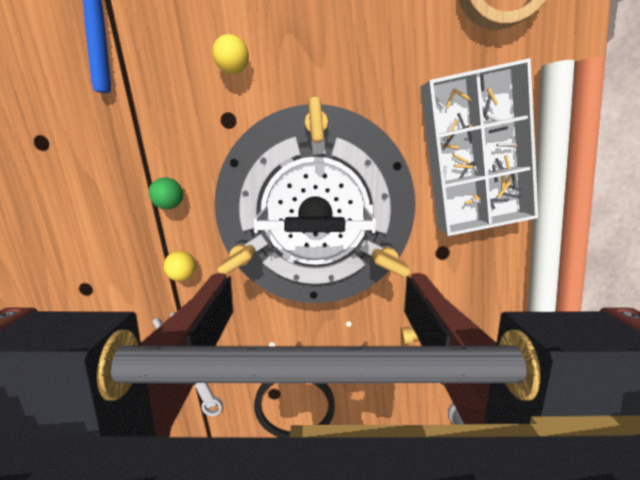

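```bash
python3 - <<'E'
from m import *
im=cv2.imread('pics/w1.png')
a=im[90:290,210:420]; cv2.imwrite('pics/w1c.png',cv2.resize(a,None,fx=3,fy=3,interpolation=cv2.INTER_CUBIC))
g=pickle.load(open('pics/w1.pkl','rb'))
k,c,l=comps(im,(12,110,110),(28,255,255),(215,90,415,290),15)
for q in c: print(q)
E
```

```text
(array([316.92587112, 114.27996771]), array([ 215,   90,  200,  100, 7433], dtype=int32))
(array([233.173314  , 263.06091371]), array([ 215,  217,   48,   73, 1379], dtype=int32))
(array([395.59042553, 265.26728723]), array([ 367,  218,   48,   72, 1504], dtype=int32))
```

View pics/w1c.png

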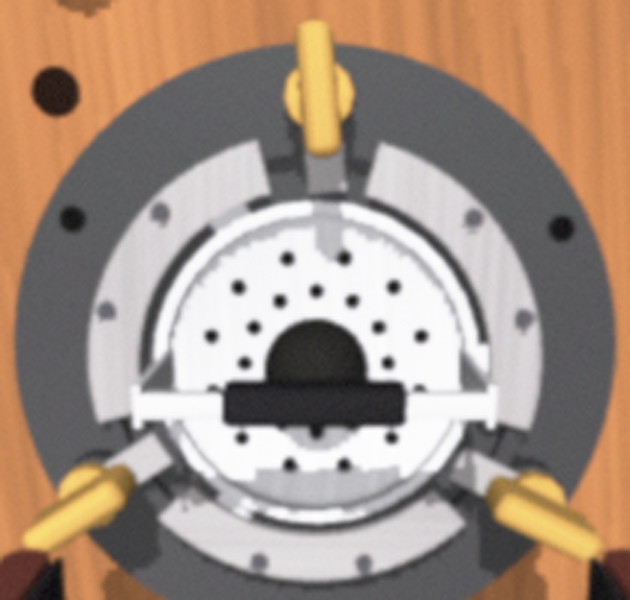

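```bash
python3 - <<'E'
from m import *
g=pickle.load(open('pics/w1.pkl','rb'))
W=lambda u,v:(210+(u+.5)/3-.5,90+(v+.5)/3-.5)
P=lambda u,v,z:onz(g,*W(u,v),z)[:2]
K=[]
for n,o,i in [('k0',(314,24),(320,152)),('k1',(30,541),(122,482)),('k2',(597,550),(500,488))]:
    a=P(*o,102);b=P(*i,102); d=(b-a)/np.linalg.norm(b-a); c=a+21*d; K.append(c)
    print(n,a.round(1),b.round(1),'len',np.linalg.norm(b-a).round(1),'ctr',c.round(1),'dir',np.degrees(np.arctan2(d[1],d[0])).round(1))
K=np.array(K); c=K.mean(0); print('centre',c)
for k in K: print(np.linalg.norm(k-c), np.degrees(np.arctan2(*(k-c)[::-1])))
a=P(226,404,130);b=P(403,404,130);print('grip ends',a,b,np.linalg.norm(a-b),(a+b)/2, np.degrees(np.arctan2(*(b-a)[::-1])))
a=P(135,406,130);b=P(495,406,130);print('bail ends',a,b,(a+b)/2, np.degrees(np.arctan2(*(b-a)[::-1])))
print('ball',P(316,371,64))
# ring outer circle at 61
pts=[P(*p,61) for p in [(250,143),(384,145),(88,350),(542,350),(316,582),(208,548),(420,550)]]
A=np.array([[2*x,2*y,1] for x,y in pts]);s=np.linalg.lstsq(A,np.array([x*x+y*y for x,y in pts]),rcond=None)[0];print('ring',s[:2],np.sqrt(s[2]+s[0]**2+s[1]**2))
E
```

```text
k0 [609.6 101.3] [607.3  62.7] len 38.7 ctr [608.3  80.3] dir -93.4
k1 [489.9 -58.7] [526.1 -40.5] len 40.5 ctr [508.7 -49.3] dir 26.8
k2 [691.1 -83.9] [657.9 -56.9] len 42.7 ctr [674.8 -70.6] dir 140.9
centre [597.24904833 -13.19104404]
94.17425150870886 83.24376893364611
95.66471912321273 -157.82710841980509
96.46025700305482 -36.529113940687786
grip ends [569.50031827 -10.7152778 ] [625.15531332 -16.70732595] 55.97663007878386 [597.32781579 -13.71130187] -6.145031256936351
bail ends [540.77355296  -8.26923784] [654.06148931 -20.46633654] [597.41752114 -14.36778719] -6.145055497336276
ball [597.05047738 -15.64133335]
ring [596.73654098 -15.16555136] 85.74461646462056
```

```bash
python3 -m creep '[[0.2,[0,-0.4,-49],[-2.7,0,0]],[0.2,[0,-0.4,-49],[0,0,0]],[0.2,[40,0,0],[0,0,0]],[0.2,[40,0,0],[0,0,0]],[0.2,[40,0,0],[0,0,0]],[0.2,[40,0,0],[0,0,0]],[0.2,[20,0,0],[0,0,0]],[0.2,[0,0,0],[0,0,0]]]' 30; python3 - <<'E'
from m import *
g=snap('wrist','w2')
s=ctrl.sense(); print(s['time_s'],s['ee_pos'],s['eef_rot'],s['opening'])
for z in (102,90): print(proj(g,[[609.2,82.8,z]]))
print(proj(g,[s['ee_pos']]))
E
```

```text
time_s: 3.35
ee_pos: [604.5, 82.0, 104.4]
eef_rot: [-77.2, 89.7, -170.5]
contact_force: [-0.1, -0.4, 0.4]
opening: 52.7
3.4 [605.89479523  82.52111435 106.644241  ] [ -78.64919797   89.85232763 -171.95083642] 52.53281394124152
[[325.06787394 290.3968572 ]]
[[324.74899849 281.58770952]]
[[318.6774757  294.96566995]]
```

View pics/w2.png

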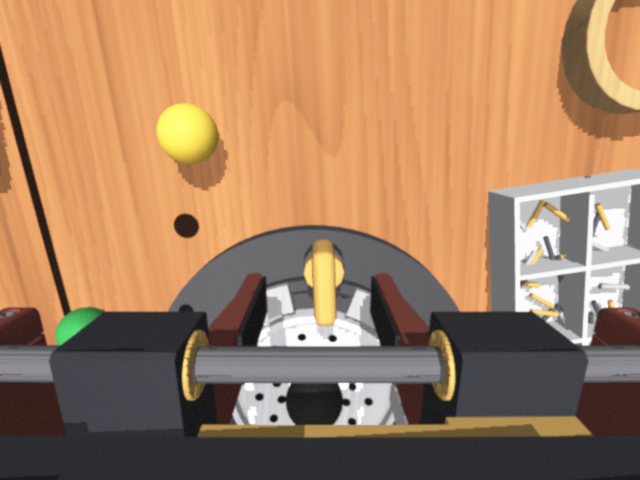

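```bash
python3 - <<'E'
from m import *
g=pickle.load(open('pics/w2.pkl','rb'))
for y in (104,83,62):
  for z in (102,72): print(y,z,proj(g,[[609,y,z]]))
im=cv2.imread('pics/w2.png')[220:340,260:400]; cv2.imwrite('pics/w2c.png',cv2.resize(im,None,fx=5,fy=5,interpolation=cv2.INTER_CUBIC))
s=ctrl.sense();print(s['ee_pos'],s['eef_rot'])
E
```

```text
104 102 [[322.45921931 251.21420697]]
104 72 [[322.08149517 236.08299732]]
83 102 [[324.66064993 290.05865742]]
83 72 [[323.98661269 269.91961823]]
62 102 [[326.72496665 326.50276113]]
62 72 [[325.78979225 301.96234458]]
[605.89479523  82.52111435 106.644241  ] [ -78.64919797   89.85232763 -171.95083642]
```

View pics/w2c.png

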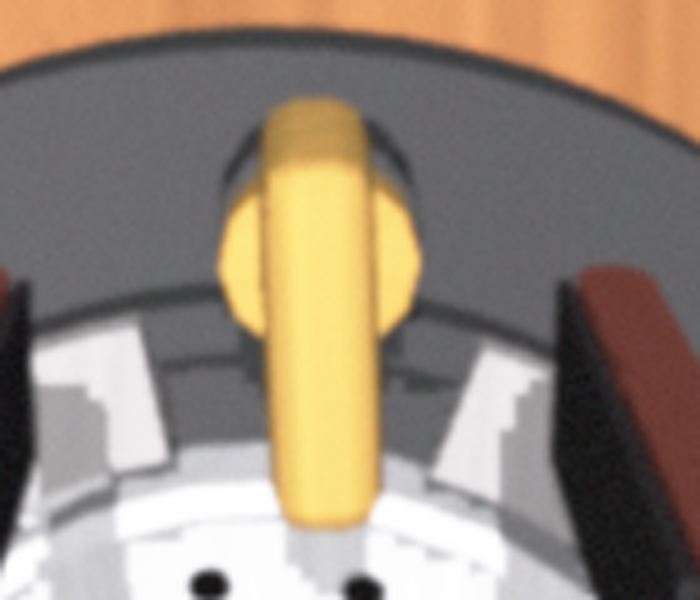

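```bash
cat > st.py <<'E'
from m import *
from scipy.spatial.transform import Rotation as Ro
def st():
    s=ctrl.sense(); R=Ro.from_euler('xyz',s['eef_rot'],degrees=True).as_matrix()
    th=np.degrees(np.arctan2(R[1,1],R[0,1]))
    print('t',s['time_s'],'pos',s['ee_pos'].round(1),'theta',th.round(2),'down',R[:,0].round(4),'F',s['contact_force'].round(1),'M',s['torque'].round(2),'op',round(s['opening'],1),'q7',s['qpos'][6].round(1))
    return s,R,th
def go(xy,z=None,th1=None):
    s,R,th=st(); d=np.array([xy[0],xy[1],s['ee_pos'][2] if z is None else z])-s['ee_pos']; print('tool shift',(R.T@d).round(1),'turn', None if th1 is None else -(th1-th))
E
python3 -m creep '[[0.2,[8,0,0],[0,0,0]],[0.2,[8,0,0],[0,0,0]],[0.2,[0,0,0],[0,0,0]]]'; python3 -c "
from st import *
go((608.7,82.8),78)"
```

```text
time_s: 3.7
ee_pos: [606.5, 82.4, 91.4]
eef_rot: [-13.5, 90.0, -106.8]
contact_force: [0.5, -0.2, -1.1]
opening: 52.8
t 3.7 pos [606.5  82.4  91.4] theta -3.27 down [-1.e-04 -3.e-04 -1.e+00] F [ 0.5 -0.2 -1.1] M [-0.07 -0.   -0.02] op 52.8 q7 -31.6
tool shift [13.4  2.1 -0.6] turn None
```

```bash
python3 -m creep '[[0.2,[7,2,-0.5],[0,0,0]],[0.2,[6,0,0],[0,0,0]],[0.2,[0,0,0],[0,0,0]],[-1,[0,0,0],[0,0,0]],[-1,[0,0,0],[0,0,0]],[-1,[0,0,0],[0,0,0]],[-1,[0,0,0],[0,0,0]],[-1,[0,0,0],[0,0,0]]]' 35; python3 -c "
from st import *
go((608.7,82.8),78)"
```

```text
time_s: 4.5
ee_pos: [608.7, 82.9, 78.8]
eef_rot: [94.8, 90.0, 1.6]
contact_force: [-0.5, -0.5, 0.7]
opening: 15.8
t 4.5 pos [608.7  82.9  78.8] theta -3.25 down [ 3.e-04  0.e+00 -1.e+00] F [-0.5 -0.5  0.7] M [-0.01 -0.1   0.03] op 15.8 q7 -32.0
tool shift [ 0.8 -0.   0.1] turn None
```

```bash
python3 -m creep '[[-1,[0,0,0],[0,0,0]],[-1,[0,0,0],[0,0,0]],[-1,[0,0,0],[-4,0,0]],[-1,[0,0,0],[-8,0,0]],[-1,[0,0,0],[-8,0,0]]]'; python3 -c "
from st import *
st()"
```

```text
time_s: 5.0
ee_pos: [607.3, 83.0, 78.7]
eef_rot: [-88.9, 89.9, -161.8]
contact_force: [-6.3, -0.9, 5.4]
opening: 11.9
t 5.0 pos [607.3  83.   78.7] theta 17.09 down [-2.3e-03 -8.0e-04 -1.0e+00] F [-6.3 -0.9  5.4] M [-0.07  1.48 -0.1 ] op 11.9 q7 -14.6
```

```bash
python3 -m creep '[[-1,[0,0,0],[-8,0,0]],[-1,[0,0,0],[-8,0,0]],[-1,[0,0,0],[-8,0,0]],[-1,[0,0,0],[-8,0,0]],[-1,[0,0,0],[-8,0,0]],[-1,[0,0,0],[-8,0,0]],[-1,[0,0,0],[-8,0,0]],[-1,[0,0,0],[0,0,0]]]'; python3 -c "
from st import *
st()"
```

```text
time_s: 5.8
ee_pos: [606.7, 82.4, 78.7]
eef_rot: [-141.8, 89.8, -158.8]
contact_force: [-10.6, -2.3, 9.3]
opening: 11.9
t 5.8 pos [606.7  82.4  78.7] theta 73.03 down [-0.0038 -0.0015 -1.    ] F [-10.6  -2.3   9.3] M [-0.48  2.02  0.05] op 11.9 q7 33.8
```

```bash
for i in 1; do python3 -m creep '[[-1,[0,0,0],[-2,0,0]],[-1,[0,0,0],[-2,0,0]]]' >/dev/null; python3 -c "
from st import *
st()";  python3 -m creep '[[-1,[0,0,0],[-2,0,0]],[-1,[0,0,0],[0,0,0]]]' >/dev/null; python3 -c "
from st import *
st()";  done
```

```text
t 6.0 pos [606.7  82.3  78.7] theta 76.79 down [-0.0038 -0.0017 -1.    ] F [-9.  -2.2  9.2] M [-0.42  1.97 -0.67] op 11.2 q7 37.1
t 6.2 pos [606.8  82.3  78.7] theta 78.71 down [-0.0037 -0.0013 -1.    ] F [-9.5 -2.9  8.6] M [-0.3   1.91 -0.81] op 12.1 q7 38.8
```

```bash
python3 -m creep '[[-0.3,[0,0,0],[0,0,0]],[-0.3,[0,0,0],[0,0,0]],[-0.3,[0,0,0],[0,0,0]],[-0.3,[-10,0,0],[0,0,0]],[-0.3,[-30,0,0],[0,0,0]],[-0.3,[-40,0,0],[0,0,0]],[-0.3,[0,0,0],[8.5,0,0]],[-0.3,[0,0,0],[8.5,0,0]]]';python3 -m creep '[[0,[0,0,0],[8.5,0,0]],[0,[0,0,0],[8.5,0,0]],[0,[0,0,0],[8.5,0,0]],[0,[0,0,0],[8.5,0,0]],[0,[0,0,0],[8.5,0,0]],[0,[0,0,0],[8.5,0,0]],[0,[0,0,0],[8.5,0,0]],[0,[0,0,0],[8.5,0,0]]]'; python3 -m creep '[[0,[0,0,0],[8.5,0,0]],[0,[0,0,0],[8.5,0,0]],[0,[0,0,0],[8.5,0,0]],[0,[0,0,0],[8.5,0,0]],[0,[0,0,0],[8.5,0,0]],[0,[0,0,0],[8.5,0,0]],[0,[0,0,0],[6,0,0]],[0,[0,0,0],[0,0,0]]]'; python3 -c "
from st import *
go((507.1,-52.8),125,-63.2)"
```

```text
time_s: 7.0
ee_pos: [609.7, 83.4, 160.9]
eef_rot: [41.8, 89.8, 13.2]
contact_force: [0.1, -0.4, -1.0]
opening: 30.7
time_s: 7.8
ee_pos: [608.9, 83.4, 159.5]
eef_rot: [126.1, 89.9, 29.5]
contact_force: [0.6, 0.5, 0.3]
opening: 44.1
time_s: 8.6
ee_pos: [608.9, 83.5, 159.4]
eef_rot: [172.0, 89.9, 18.7]
contact_force: [-0.6, -0.0, 0.4]
opening: 44.0
t 8.6 pos [608.9  83.5 159.4] theta -63.28 down [ 1.e-03  3.e-04 -1.e+00] F [-0.6 -0.   0.4] M [0.01 0.01 0.03] op 44.0 q7 -83.9
tool shift [ 34.3  76.  152.3] turn -0.07959852007989099
```

```bash
python3 -m creep '[[0,[0,19,38],[0,0,0]],[0,[0,19,38],[0,0,0]],[0,[0,19,38],[0,0,0]],[0,[0,19,38],[0,0,0]],[0,[34,0,0],[0,0,0]],[0,[0,0,0],[0,0,0]],[0,[0,0,0],[0,0,0]]]'; python3 -c "
from st import *
go((507.1,-52.8),78,-63.2)
g=snap('wrist','w3')
a=np.radians(26.8);d=np.array([np.cos(a),np.sin(a)])
for k in(-21,0,21): print(proj(g,[[*(np.array([507.1,-52.8])+k*d),102]]))
cv2.imwrite('pics/w3c.png',cv2.resize(g['pixels'][200:360,210:430],None,fx=3.5,fy=3.5,interpolation=cv2.INTER_CUBIC))
"
```

```text
time_s: 9.3
ee_pos: [507.4, -52.5, 125.1]
eef_rot: [-79.9, 89.9, 127.1]
contact_force: [0.0, 0.7, 1.1]
opening: 43.9
t 9.3 pos [507.4 -52.5 125.1] theta -63.08 down [-6.e-04  7.e-04 -1.e+00] F [0.  0.7 1.1] M [ 0.03 -0.06 -0.02] op 43.9 q7 -70.0
tool shift [47.1  0.2  0.4] turn 0.12438589396597877
[[318.12515639 312.52242453]]
[[318.22048191 279.31876633]]
[[318.32131515 244.18424008]]
```

View pics/w3c.png

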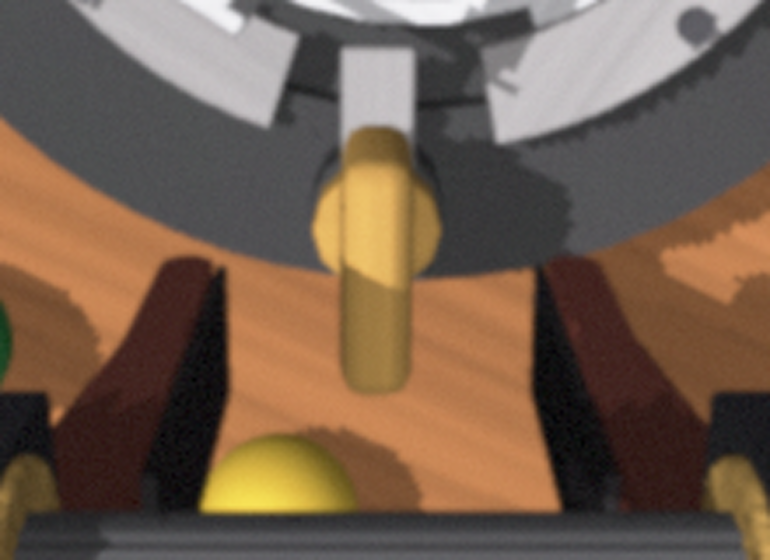

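```bash
python3 -m creep '[[0,[25,0,0],[0,0,0]],[0,[12,0,0],[0,0,0]],[0,[10,0,0],[0,0,0]],[-1,[0,0,0],[0,0,0]],[-1,[0,0,0],[0,0,0]],[-1,[0,0,0],[0,0,0]],[-1,[0,0,0],[0,0,0]],[-1,[0,0,0],[0,0,0]]]' 35; python3 -m creep '[[-1,[0,0,0],[0,0,0]],[-1,[0,0,0],[0,0,0]],[-1,[0,0,0],[-4,0,0]],[-1,[0,0,0],[-8,0,0]],[-1,[0,0,0],[-8,0,0]]]'; python3 -c "
from st import *
st()"
```

```text
time_s: 10.15
ee_pos: [507.0, -52.1, 78.2]
eef_rot: [-110.6, 89.9, 96.2]
contact_force: [-2.5, 5.7, 4.0]
opening: 12.0
time_s: 10.65
ee_pos: [506.5, -51.5, 78.2]
eef_rot: [-103.2, 89.9, 124.0]
contact_force: [-4.5, 7.3, 6.6]
opening: 11.8
t 10.65 pos [506.5 -51.5  78.2] theta -42.86 down [-0.001   0.0014 -1.    ] F [-4.5  7.3  6.6] M [ 1.51  1.11 -0.15] op 11.8 q7 -54.3
```

```bash
python3 -m creep '[[-1,[0,0,0],[-8,0,0]],[-1,[0,0,0],[-8,0,0]],[-1,[0,0,0],[-8,0,0]],[-1,[0,0,0],[-8,0,0]],[-1,[0,0,0],[-8,0,0]],[-1,[0,0,0],[-8,0,0]],[-1,[0,0,0],[-6,0,0]],[-1,[0,0,0],[0,0,0]]]'; python3 -c "
from st import *
st()";  python3 -m creep '[[-1,[0,0,0],[-2,0,0]],[-1,[0,0,0],[-2,0,0]]]' >/dev/null; python3 -c "
from st import *
st()";  python3 -m creep '[[-1,[0,0,0],[-2,0,0]],[-1,[0,0,0],[0,0,0]]]' >/dev/null; python3 -c "
from st import *
st()"
```

```text
time_s: 11.45
ee_pos: [504.5, -50.9, 78.2]
eef_rot: [-120.5, 89.7, 160.6]
contact_force: [-13.2, 9.0, 15.5]
opening: 11.9
t 11.45 pos [504.5 -50.9  78.2] theta 11.06 down [-0.0047  0.0016 -1.    ] F [-13.2   9.   15.5] M [1.88 2.66 0.04] op 11.9 q7 -7.8
t 11.65 pos [504.4 -50.9  78.2] theta 14.91 down [-0.0049  0.0013 -1.    ] F [-12.5   8.1  15.4] M [ 1.81  2.76 -0.12] op 11.8 q7 -4.5
t 11.85 pos [504.3 -51.   78.2] theta 16.84 down [-0.005   0.0016 -1.    ] F [-11.9   9.6  15.7] M [ 1.94  2.72 -0.61] op 12.2 q7 -2.8
```

```bash
python3 -m creep '[[-1,[0,0,0],[-2,0,0]],[-1,[0,0,0],[0,0,0]]]' >/dev/null; python3 -c "
from st import *
st()"; python3 -m creep '[[-0.3,[0,0,0],[0,0,0]],[-0.3,[0,0,0],[0,0,0]],[-0.3,[0,0,0],[0,0,0]],[-0.3,[-10,0,0],[0,0,0]],[-0.3,[-30,0,0],[0,0,0]],[-0.3,[-40,0,0],[0,0,0]],[-0.3,[0,0,0],[0,0,0]]]';python3 -c "
from st import *
go((675.6,-73.5),125,51)"
```

```text
t 12.05 pos [504.3 -51.   78.2] theta 18.79 down [-0.005   0.0018 -1.    ] F [-11.8   8.5  15.3] M [ 1.89  2.72 -0.82] op 12.1 q7 -1.1
time_s: 12.75
ee_pos: [510.3, -53.1, 162.8]
eef_rot: [63.6, 89.5, -7.6]
contact_force: [-0.3, 0.3, 0.0]
opening: 30.8
t 12.75 pos [510.3 -53.1 162.8] theta 18.76 down [ 0.008  -0.0011 -1.    ] F [-0.3  0.3  0. ] M [ 0.01 -0.18 -0.04] op 30.8 q7 4.1
tool shift [ 39.1 149.7  72.4] turn -32.24092603222795
```

```bash
python3 -m creep '[[0,[0,37.4,18],[0,0,0]],[0,[0,37.4,18],[0,0,0]],[0,[0,37.4,18],[0,0,0]],[0,[0,37.4,18],[0,0,0]],[0,[0,0,0],[-8,0,0]],[0,[0,0,0],[-8,0,0]],[0,[0,0,0],[-8,0,0]],[0,[0,0,0],[-8,0,0]]]';python3 -m creep '[[0,[18,0,0],[0,0,0]],[0,[18,0,0],[0,0,0]],[0,[0,0,0],[0,0,0]],[0,[0,0,0],[0,0,0]]]'; python3 -c "
from st import *
go((675.6,-73.5),78,51)
g=snap('wrist','w4')
a=np.radians(140.9);d=np.array([np.cos(a),np.sin(a)])
for k in(-21,0,21): print(proj(g,[[*(np.array([675.6,-73.5])+k*d),102]]))
cv2.imwrite('pics/w4c.png',cv2.resize(g['pixels'][200:360,210:430],None,fx=3.5,fy=3.5,interpolation=cv2.INTER_CUBIC))
"
```

```text
time_s: 13.55
ee_pos: [671.9, -73.6, 157.3]
eef_rot: [-150.9, 90.0, 170.2]
contact_force: [-0.1, 0.4, 0.4]
opening: 44.1
time_s: 13.95
ee_pos: [671.6, -73.4, 121.1]
eef_rot: [-149.0, 89.9, 171.7]
contact_force: [0.0, -0.7, 1.0]
opening: 43.8
t 13.95 pos [671.6 -73.4 121.1] theta 50.74 down [-1.3e-03  2.0e-04 -1.0e+00] F [ 0.  -0.7  1. ] M [ 0.05 -0.07 -0.01] op 43.8 q7 31.5
tool shift [43.1  2.5  3.2] turn -0.25888094071905954
[[320.65975726 317.14393213]]
[[320.64618408 283.50261778]]
[[320.63116629 247.86058302]]
```

View pics/w4c.png

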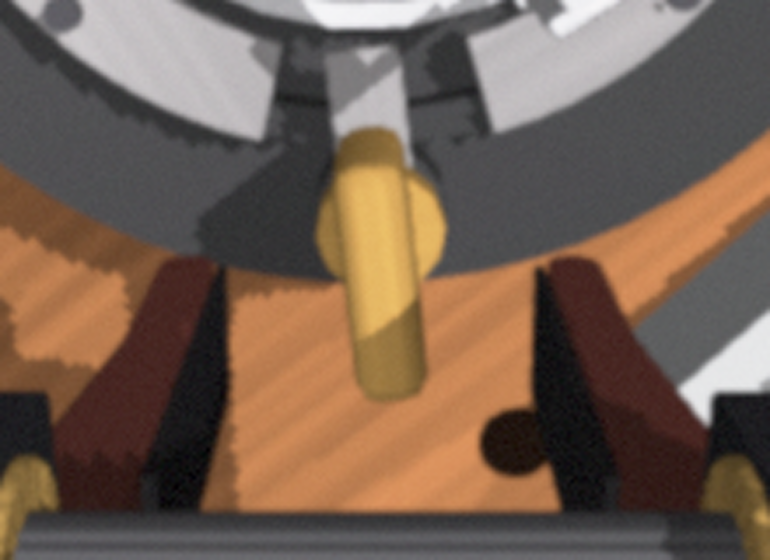

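```bash
python3 -m creep '[[0,[25,1.5,2.2],[-5,0,0]],[0,[12,0,0],[0,0,0]],[0,[6,0,0],[0,0,0]],[-1,[0,0,0],[0,0,0]],[-1,[0,0,0],[0,0,0]],[-1,[0,0,0],[0,0,0]],[-1,[0,0,0],[0,0,0]],[-1,[0,0,0],[0,0,0]]]' 35; python3 -m creep '[[-1,[0,0,0],[0,0,0]],[-1,[0,0,0],[0,0,0]],[-1,[0,0,0],[-4,0,0]],[-1,[0,0,0],[-8,0,0]],[-1,[0,0,0],[-8,0,0]]]'; python3 -c "
from st import *
st()"
```

```text
time_s: 14.8
ee_pos: [674.1, -75.1, 79.4]
eef_rot: [-78.7, 89.9, -113.0]
contact_force: [-3.6, -2.6, 4.4]
opening: 12.1
time_s: 15.3
ee_pos: [674.3, -74.8, 79.4]
eef_rot: [-89.8, 89.9, -103.7]
contact_force: [-3.8, -1.9, 4.5]
opening: 11.8
t 15.3 pos [674.3 -74.8  79.4] theta 76.01 down [-5.0e-04 -1.9e-03 -1.0e+00] F [-3.8 -1.9  4.5] M [-0.46  0.69 -0.13] op 11.8 q7 52.4
```

```bash
python3 -m creep '[[-1,[0,0,0],[-8,0,0]],[-1,[0,0,0],[-8,0,0]],[-1,[0,0,0],[-8,0,0]],[-1,[0,0,0],[-8,0,0]],[-1,[0,0,0],[-8,0,0]],[-1,[0,0,0],[-8,0,0]],[-1,[0,0,0],[-6,0,0]],[-1,[0,0,0],[0,0,0]]]'; python3 -c "
from st import *
st()";  python3 -m creep '[[-1,[0,0,0],[-2,0,0]],[-1,[0,0,0],[-2,0,0]]]' >/dev/null; python3 -c "
from st import *
st()";  python3 -m creep '[[-1,[0,0,0],[-2,0,0]],[-1,[0,0,0],[0,0,0]]]' >/dev/null; python3 -c "
from st import *
st()"
```

```text
time_s: 16.1
ee_pos: [674.0, -73.8, 79.4]
eef_rot: [157.4, 89.9, -162.7]
contact_force: [-4.8, -1.0, 6.5]
opening: 11.8
t 16.1 pos [674.  -73.8  79.4] theta 129.94 down [-1.e-03 -3.e-04 -1.e+00] F [-4.8 -1.   6.5] M [-0.17  1.    0.09] op 11.8 q7 100.5
t 16.3 pos [674.  -73.8  79.4] theta 133.81 down [-1.1e-03 -6.0e-04 -1.0e+00] F [-4.4 -0.3  5.2] M [ 0.01  0.96 -0.06] op 11.5 q7 104.0
t 16.5 pos [674.  -73.8  79.4] theta 135.78 down [-1.2e-03 -5.0e-04 -1.0e+00] F [-3.6 -0.6  5.4] M [-0.07  0.97 -0.17] op 11.7 q7 105.8
```

```bash
python3 -m creep '[[-1,[0,0,0],[-2,0,0]],[-1,[0,0,0],[0,0,0]]]' >/dev/null; python3 -c "
from st import *
st()";  python3 -m creep '[[-1,[0,0,0],[-2,0,0]],[-1,[0,0,0],[0,0,0]]]' >/dev/null; python3 -c "
from st import *
st()"
```

```text
t 16.7 pos [674.1 -73.7  79.4] theta 137.72 down [-0.001  0.    -1.   ] F [-4.6  0.1  6. ] M [ 0.14  0.88 -0.69] op 12.2 q7 107.6
t 16.9 pos [674.1 -73.7  79.4] theta 139.7 down [-1.1e-03  1.0e-04 -1.0e+00] F [-4.4 -0.6  5.8] M [ 0.15  0.95 -0.95] op 12.7 q7 109.4
```

```bash
python3 -m creep '[[-0.3,[0,0,0],[0,0,0]],[-0.3,[0,0,0],[0,0,0]],[-0.3,[0,0,0],[0,0,0]],[-0.3,[-10,0,0],[0,0,0]],[-0.3,[-30,0,0],[0,0,0]],[-0.3,[-45,0,0],[0,0,0]],[0.2,[-45,0,0],[8.5,0,0]],[0.2,[0,0,0],[8.5,0,0]]]';for i in 1 2 3; do python3 -m creep '[[0.2,[0,0,0],[8.5,0,0]],[0.2,[0,0,0],[8.5,0,0]],[0.2,[0,0,0],[8.5,0,0]],[0.2,[0,0,0],[8.5,0,0]],[0.2,[0,0,0],[8.5,0,0]],[0.2,[0,0,0],[8.5,0,0]],[0.2,[0,0,0],[8.5,0,0]],[0.2,[0,0,0],[8.5,0,0]]]' |head -2; done; python3 -c "
from st import *
go((597.3,-14.5),230,-96.5)"
```

```text
time_s: 17.7
ee_pos: [677.4, -72.0, 216.4]
eef_rot: [-26.4, 89.4, 6.1]
contact_force: [0.3, 1.1, -1.0]
opening: 43.2
time_s: 18.5
ee_pos: [674.7, -73.3, 209.5]
time_s: 19.3
ee_pos: [674.7, -73.1, 209.5]
time_s: 20.1
ee_pos: [674.7, -73.0, 209.4]
t 20.1 pos [674.7 -73.  209.4] theta -81.54 down [ 7.e-04  7.e-04 -1.e+00] F [ 0.1 -0.3 -0.7] M [ 0.03  0.01 -0.01] op 53.0 q7 -85.8
tool shift [-20.6 -69.2  68. ] turn 14.963344131390016
```

```bash
python3 -m creep '[[0.2,[-5,-35,34],[0,0,0]],[0.2,[-5,-34,34],[0,0,0]],[0.2,[0,0,0],[7.5,0,0]],[0.2,[0,0,0],[7.5,0,0]],[0.2,[0,0,0],[0,0,0]],[0.2,[0,0,0],[0,0,0]]]'; python3 -c "
from st import *
go((597.3,-14.5),103,-96.5)
g=snap('wrist','w5');snap('top','t5');snap('scene','s5')
"
```

```text
time_s: 20.7
ee_pos: [597.1, -15.4, 219.2]
eef_rot: [-162.2, 90.0, 11.8]
contact_force: [0.3, -0.6, -0.8]
opening: 52.8
t 20.7 pos [597.1 -15.4 219.2] theta -95.99 down [ 7.e-04  1.e-04 -1.e+00] F [ 0.3 -0.6 -0.8] M [ 0.02 -0.    0.  ] op 52.8 q7 -104.3
tool shift [116.2  -0.9  -0. ] turn 0.5066291813843691
```

View pics/w5.png

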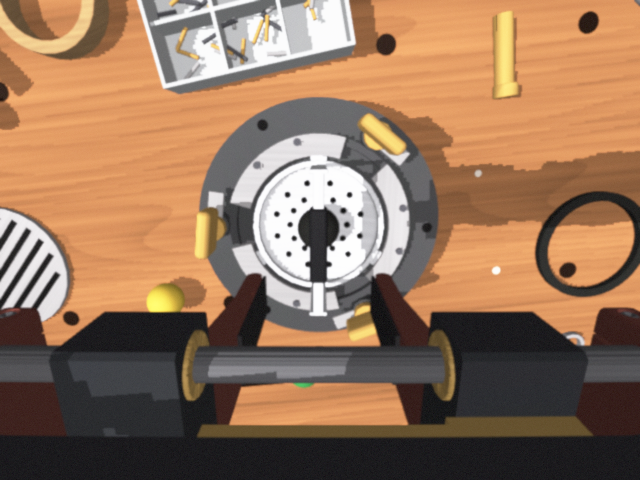

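```bash
python3 - <<'E'
import cv2
a=cv2.imread('pics/s5.png')[195:315,225:365]; cv2.imwrite('pics/s5c.png',cv2.resize(a,(700,600),interpolation=cv2.INTER_CUBIC))
E
```

```text
(no output)
```

View pics/s5c.png

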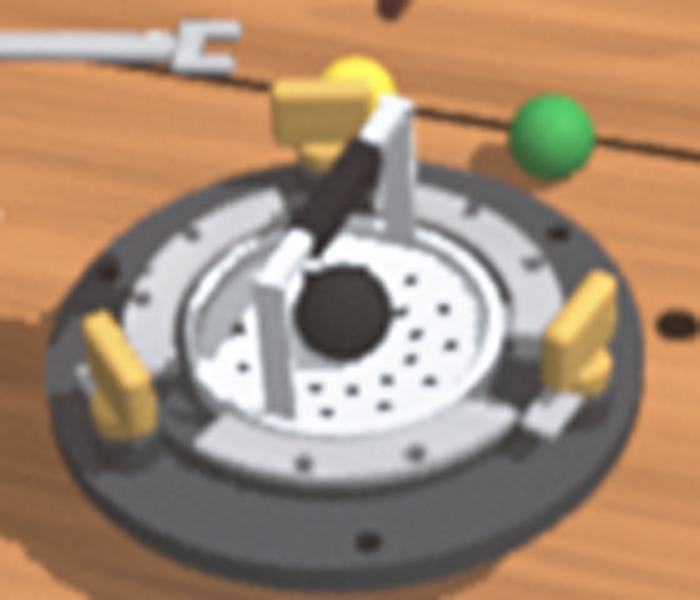

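```bash
python3 - <<'E'
from m import *
g=pickle.load(open('pics/w5.pkl','rb')); im=g['pixels']
cv2.imwrite('pics/w5c.png',cv2.resize(im[95:345,190:440],(750,750))[:600]); cv2.imwrite('pics/w5d.png',cv2.resize(im[145:330,270:370],(324,600),interpolation=cv2.INTER_CUBIC))
E
```

```text
(no output)
```

View pics/w5c.png

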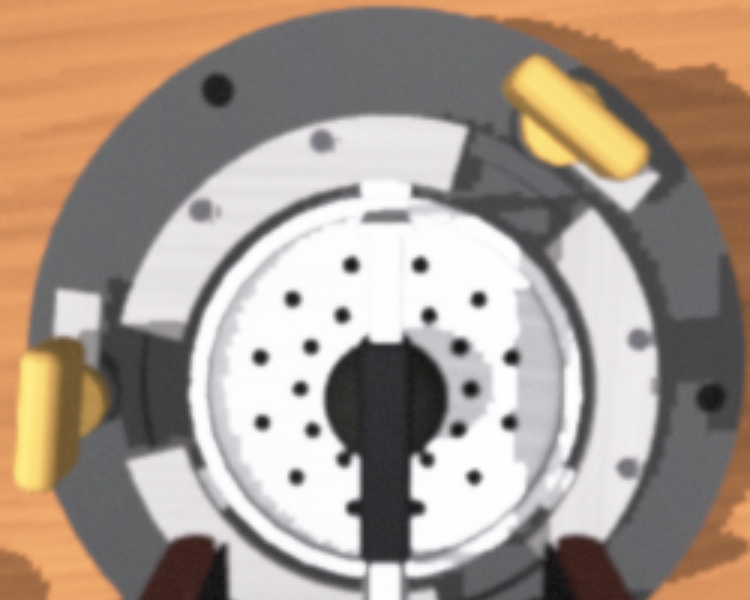

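View pics/w5d.png

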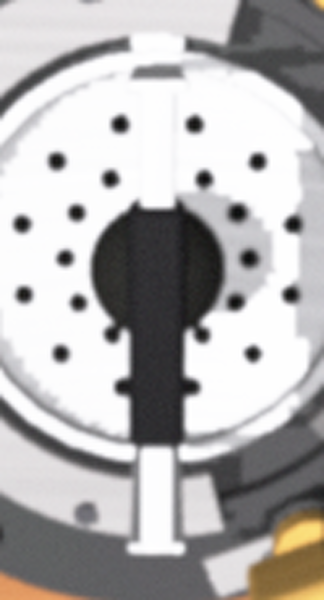

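```bash
python3 - <<'E'
from st import *
g=pickle.load(open('pics/w5.pkl','rb'))
D=lambda u,v,z:onz(g,270+u/3.24-.35,145+v/3.243-.35,z)[:2]
for a,b,z in [((157,208),(158,443),130),((158,38),(157,550),126)]:
    A=D(*a,z);B=D(*b,z);print(A.round(1),B.round(1),np.linalg.norm(A-B).round(1),((A+B)/2).round(1),np.degrees(np.arctan2(*(A-B)[::-1])).round(2))
print('ball',D(157,268,64))
C=lambda u,v,z:onz(g,190+u/3-.35,95+v/3-.35,z)[:2]
for n,a,b in [('k0',(34,485),(50,352)),('k2',(635,163),(527,68))]:
    A=C(*a,102);B=C(*b,102);print(n,A.round(1),B.round(1),np.degrees(np.arctan2(*(B-A)[::-1])).round(1))
t=pickle.load(open('pics/t5.pkl','rb')); 
E
```

```text
[626.1 -17.9] [569.2 -12.2] 57.1 [597.6 -15.1] -5.73
[663.3 -22.1] [539.   -8.9] 125.0 [601.2 -15.5] -6.07
ball [597.16089771 -15.01425736]
k0 [591.   85.9] [628.2  74.2] -17.5
k2 [661.6 -87.4] [688.  -60.9] 45.1
```

```bash
python3 -m creep '[[0,[30,0,0],[0,0,0]],[0,[30,0,0],[0,0,0]],[0,[30,0,0],[0,0,0]],[0,[16,0,0],[0,0,0]],[0,[10,0,0],[0,0,0]],[0,[0,0,0],[0,0,0]],[0,[0,0,0],[0,0,0]]]' 40; python3 -c "
from st import *
go((597.5,-15),103,-96)
g=snap('wrist','w6')
cv2.imwrite('pics/w6c.png',cv2.resize(g['pixels'][180:360,200:440],None,fx=3,fy=3))
"
```

```text
time_s: 21.55
ee_pos: [597.4, -15.8, 103.2]
eef_rot: [-163.1, 90.0, 10.7]
contact_force: [0.3, -0.4, -0.1]
opening: 43.9
t 21.55 pos [597.4 -15.8 103.2] theta -96.22 down [ 7.e-04  1.e-04 -1.e+00] F [ 0.3 -0.4 -0.1] M [ 0.03  0.04 -0.02] op 43.9 q7 -106.5
tool shift [ 0.2 -0.8  0. ] turn -0.21793342918434178
```

View pics/w6c.png

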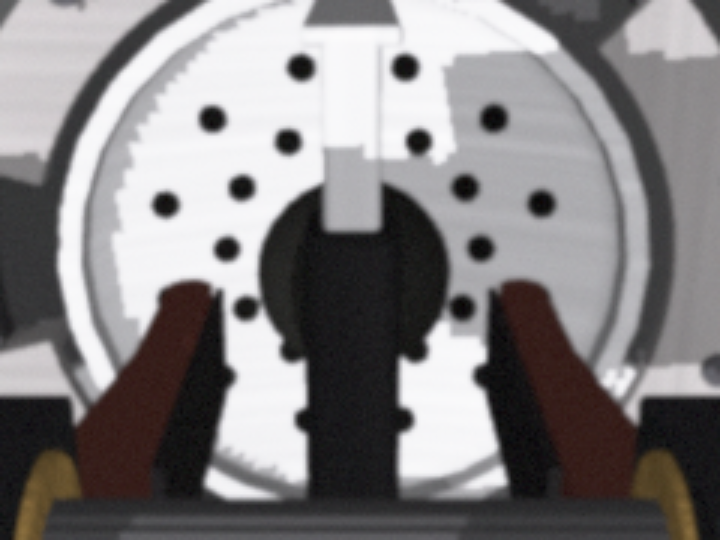

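```bash
python3 -m creep '[[-0.3,[0,0,0],[0,0,0]],[-0.3,[0,0,0],[0,0,0]],[-0.5,[0,0,0],[0,0,0]],[-0.6,[0,0,0],[0,0,0]],[-1,[0,0,0],[0,0,0]],[-1,[0,0,0],[0,0,0]],[-1,[0,0,0],[0,0,0]],[-1,[0,0,0],[0,0,0]]]' 40; python3 -c "
from st import *
st()"
```

```text
time_s: 22.4
ee_pos: [597.0, -15.5, 102.8]
eef_rot: [-129.7, 90.0, 44.0]
contact_force: [-0.8, 2.4, 1.3]
opening: 14.0
t 22.4 pos [597.  -15.5 102.8] theta -96.23 down [ 2.e-04  2.e-04 -1.e+00] F [-0.8  2.4  1.3] M [ 0.34  0.02 -0.03] op 14.0 q7 -106.6
```

```bash
python3 -m creep '[[-1,[-0.5,0,0],[0,0,0]],[-1,[-0.5,0,0],[0,0,0]],[-1,[-0.5,0,0],[-1,0,0]],[-1,[0,0,0],[-2,0,0]],[-1,[0,0,0],[-3,0,0]],[-1,[0,0,0],[-3,0,0]],[-1,[0,0,0],[-3,0,0]],[-1,[0,0,0],[-3,0,0]]]'; python3 -c "
from st import *
st()"
```

```text
time_s: 23.2
ee_pos: [596.5, -16.1, 103.7]
eef_rot: [6.1, 89.9, -165.0]
contact_force: [-0.7, -0.1, -3.5]
opening: 13.4
t 23.2 pos [596.5 -16.1 103.7] theta -81.09 down [-9.e-04 -3.e-04 -1.e+00] F [-0.7 -0.1 -3.5] M [-0.02 -0.04  0.02] op 13.4 q7 -93.3
```

```bash
for i in 1 2; do python3 -m creep '[[-1,[0,0,0],[-3,0,0]],[-1,[0,0,0],[-3,0,0]],[-1,[0,0,0],[-3,0,0]],[-1,[0,0,0],[-3,0,0]],[-1,[0,0,0],[-3,0,0]],[-1,[0,0,0],[-3,0,0]],[-1,[0,0,0],[-3,0,0]],[-1,[0,0,0],[-3,0,0]]]'>/dev/null; python3 -c "
from st import *
st()"; done
```

```text
t 24.0 pos [596.5 -16.2 103.8] theta -57.09 down [-9.e-04 -3.e-04 -1.e+00] F [ 0.1 -0.9 -3.2] M [0.02 0.04 0.02] op 13.7 q7 -72.3
t 24.8 pos [596.5 -16.2 103.7] theta -33.09 down [-9.e-04 -3.e-04 -1.e+00] F [ 0.2  0.7 -4. ] M [-0.04 -0.04  0.01] op 13.7 q7 -51.4
```

```bash
python3 -m creep '[[-1,[0,0,0],[-3,0,0]],[-1,[0,0,0],[-3,0,0]],[-1,[0,0,0],[-3,0,0]],[-1,[0,0,0],[-3,0,0]],[-1,[0,0,0],[-3,0,0]],[-1,[0,0,0],[-3,0,0]],[-1,[0,0,0],[-3,0,0]],[-1,[0,0,0],[-2,0,0]]]'>/dev/null; python3 -m creep '[[-1,[0,0,0],[-2,0,0]],[-1,[0,0,0],[-1,0,0]],[-1,[0,0,0],[0,0,0]],[-1,[0,0,0],[0,0,0]]]'>/dev/null;  python3 -c "
from st import *
st()
g=snap('wrist','w7');s=snap('scene','s7')
a=s['pixels'][185:315,225:375]; cv2.imwrite('pics/s7c.png',cv2.resize(a,None,fx=4.5,fy=4.5,interpolation=cv2.INTER_CUBIC))
"
```

```text
t 26.0 pos [596.8 -16.  104. ] theta -7.28 down [-3.e-04 -1.e-04 -1.e+00] F [ 0.1  0.7 -4. ] M [ 0.03 -0.12 -0.  ] op 13.9 q7 -29.0
```

View pics/w7.png

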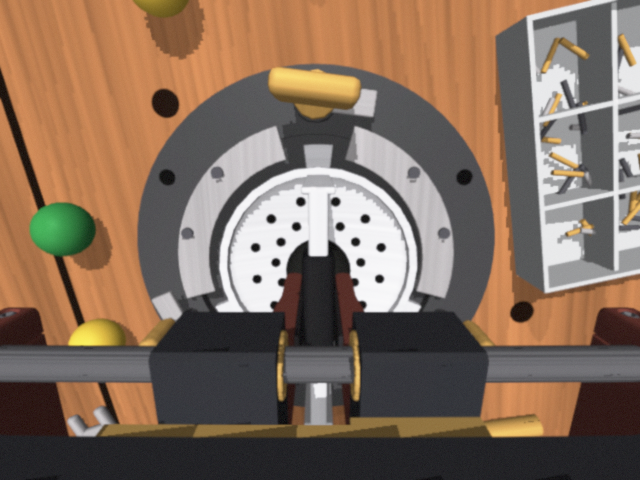

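View pics/s7c.png

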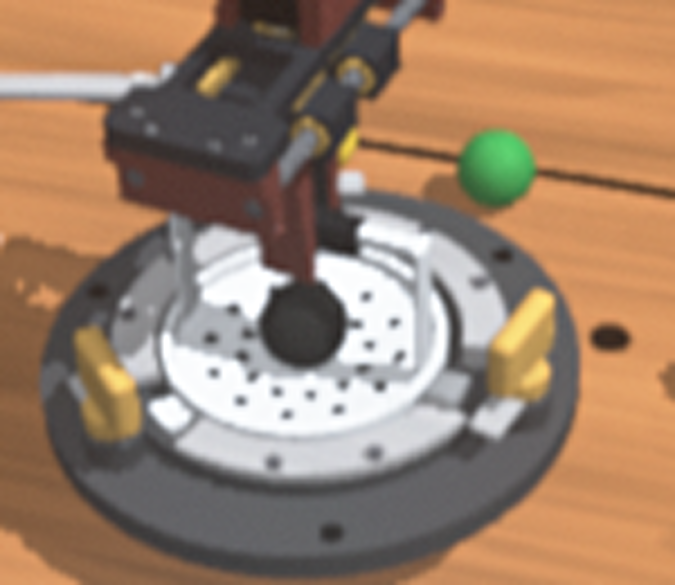

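```bash
python3 -m creep '[[-1,[-1,0,0],[0,0,0]],[-1,[-1.5,0,0],[0,0,0]],[-1,[-1.5,0,0],[0,0,0]],[-1,[-1.5,0,0],[0,0,0]],[-1,[-1.5,0,0],[0,0,0]]]'>/dev/null;  python3 -c "
from st import *
st()"; python3 -m creep '[[-1,[-1.5,0,0],[0,0,0]],[-1,[-1.5,0,0],[0,0,0]],[-1,[-1.5,0,0],[0,0,0]],[-1,[-1.5,0,0],[0,0,0]],[-1,[-2,0,0],[0,0,0]],[-1,[-2,0,0],[0,0,0]]]'>/dev/null;  python3 -c "
from st import *
st()
g=snap('wrist','w8')"
```

```text
t 26.6 pos [596.9 -15.8 111.4] theta -7.24 down [ 2.e-04 -0.e+00 -1.e+00] F [ 0.  -0.6 -3.5] M [-0.06 -0.04  0.01] op 14.0 q7 -28.7
t 27.2 pos [596.9 -15.8 121.3] theta -7.24 down [-0.  0. -1.] F [-0.1 -0.6 -3.4] M [-0.04 -0.08  0.09] op 13.8 q7 -28.2
```

View pics/w8.png

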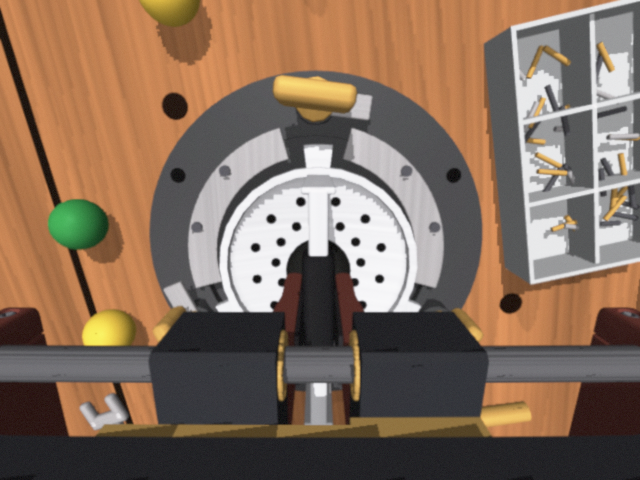

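```bash
python3 -m creep '[[-1,[-3,0,0],[0,0,0]],[-1,[-4,0,0],[0,0,0]],[-1,[-5,0,0],[0,0,0]],[-1,[-5,0,0],[0,0,0]],[-1,[-5,0,0],[0,0,0]],[-1,[-5,0,0],[0,0,0]],[-1,[-5,0,0],[0,0,0]],[-1,[-5,0,0],[0,0,0]]]'>/dev/null; python3 -m creep '[[-1,[-5,0,0],[0,0,0]],[-1,[-5,0,0],[0,0,0]],[-1,[-5,0,0],[0,0,0]],[-1,[-5,0,0],[0,0,0]],[-1,[-5,0,0],[0,0,0]],[-1,[-5,0,0],[0,0,0]],[-1,[-5,0,0],[0,0,0]],[-1,[-5,0,0],[0,0,0]]]'>/dev/null;python3 -m creep '[[-1,[-5,0,0],[0,0,0]],[-1,[-4,0,0],[0,0,0]],[-1,[-3,0,0],[0,0,0]],[-1,[-2,0,0],[0,0,0]],[-1,[-1,0,0],[0,0,0]],[-1,[0,0,0],[0,0,0]],[-1,[0,0,0],[0,0,0]],[-1,[0,0,0],[0,0,0]]]'; python3 -c "
from st import *
st()
g=snap('wrist','w9');s=snap('scene','s9');t=snap('top','t9')
a=s['pixels'][140:320,210:390]; cv2.imwrite('pics/s9c.png',cv2.resize(a,None,fx=3.3,fy=3.3,interpolation=cv2.INTER_CUBIC))
"
```

```text
time_s: 29.65
ee_pos: [596.8, -15.8, 212.9]
eef_rot: [-80.6, 90.0, -177.8]
contact_force: [0.0, 1.0, -3.6]
opening: 13.9
t 29.65 pos [596.8 -15.8 212.9] theta -7.24 down [-3.e-04 -0.e+00 -1.e+00] F [ 0.   1.  -3.6] M [ 0.03 -0.06 -0.  ] op 13.9 q7 -24.8
```

View pics/w9.png

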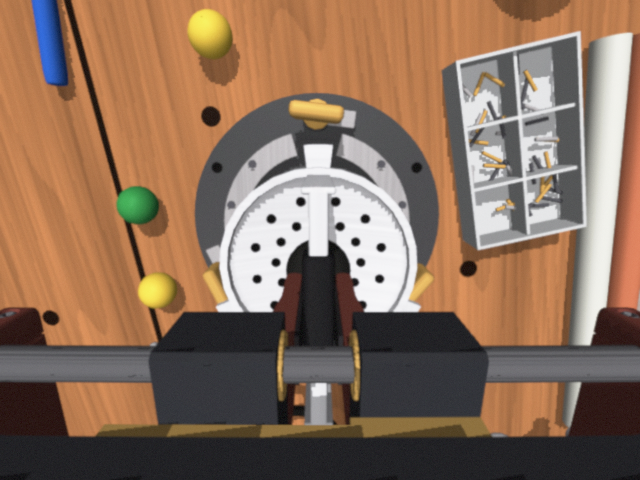

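View pics/s9c.png

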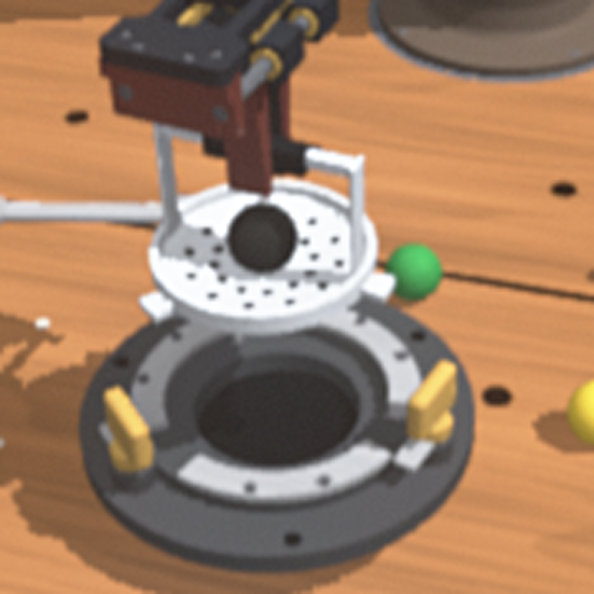

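View pics/t9.png

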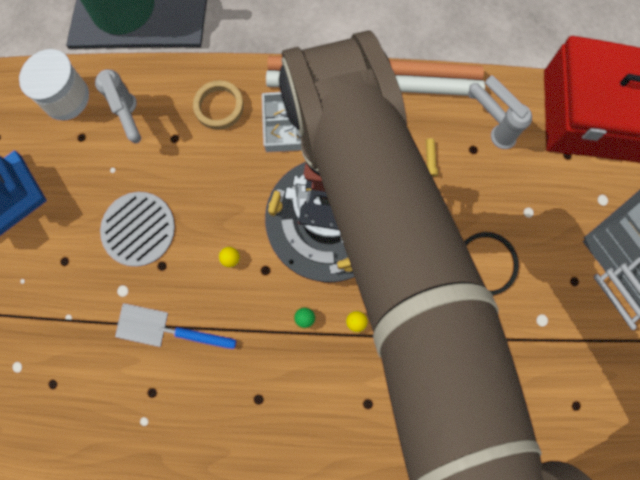

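```bash
python3 -m creep '[[-1,[0,0,0],[0,0,0]],[-1,[0,0,0],[0,0,0]],[-1,[0,0,0],[0,0,0]],[-1,[0,0,0],[0,0,0]],[-1,[0,0,0],[0,0,0]]]'; python3 -c "
from st import *
st(); print(abs(ctrl.sense()['dq']).max()); print(ctrl.close_job())"
```

```text
time_s: 30.3
ee_pos: [596.9, -15.8, 213.2]
eef_rot: [69.6, 90.0, -27.6]
contact_force: [-0.4, 0.0, -4.2]
opening: 13.7
t 30.3 pos [596.9 -15.8 213.2] theta -7.24 down [ 1.e-04 -0.e+00 -1.e+00] F [-0.4  0.  -4.2] M [-0.02 -0.04 -0.06] op 13.7 q7 -24.8
0.0991809180505918
the job is handed in; nothing more can be done
None
```

The job is done and handed in at about 30 s of the 72 s allowed. The carrier is held by its bail about 110 mm above its seat, level and at rest.

- **Wing bolts:** I turned bolts 0, 1 and 2 anticlockwise in that order. At the end of each turn the resisting moment rose from about 0.1 to 0.8–0.95 N m, which I took as the end stop. The pictures show the tongues clear of the slots.
- **Carrier:** I gripped the bail with 40 N, turned it 89 degrees anticlockwise and saw its lug centred in slot 0. I then lifted it straight up without it catching.
- **Last checks:**
  - The tool's vertical was within 0.1 degree.
  - The force reading was steady at about 4 N, the carrier's weight.
  - The black ball sat in the middle of the dish.
  - In the last overhead picture the grate and scraper had not moved. The arm partly hid the gasket and tube and covered the spanner, so I could not check those three fully.
- **Disagreements:**
  - My picture-based angle for bolt 0 came out about 3 degrees past its nominal stop. I put this down to reading error, as the moment and the picture both showed it at the stop.
  - I judged bolt 1's final angle only by the moment and by eye, and did not measure it in a picture.
  - Lengths measured from the wrist camera came out 2–7% short. I used the given sizes instead.

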